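# Set the hatching eggs in the incubator's roller tray by size

### The job

Set the four real eggs lying on the linoleum into the incubator's roller tray, each on its side along the rollers, resting between both of them, in the lane that fits its size: the big goose egg in the widest lane, the two hen's eggs one behind the other in the middle lane, the little bantam egg in the narrowest. Lower each one gently, without letting it drop, and leave the round golf ball, the upright pottery nest egg and the upright egg timer standing where they are.

Things in the scene. Friction and masses are not known exactly. Their poses are not given: they have to be found in the camera images.
- goose_egg: goose egg, the largest egg, 80 mm long and 55 mm wide. White, rigid, about 140 g, lying on its side on the linoleum at the start, turned any way; rolls if pushed sideways. Origin: centre of its thickest section, half its width above the surface; x points along the egg to its pointed end (44 mm to that tip, 36 mm to the blunt end).
- hen_egg_a: one of two alike hen's eggs, 56 mm long and 43 mm wide. White, rigid, about 58 g, lying on its side on the linoleum at the start, turned any way; rolls if pushed sideways. Origin: centre of its thickest section, half its width above the surface; x points along the egg to its pointed end (31 mm to that tip, 25 mm to the blunt end).
- hen_egg_b: the other hen's egg, 56 mm long and 43 mm wide. White, rigid, about 58 g, lying on its side on the linoleum at the start, turned any way; rolls if pushed sideways. Origin: centre of its thickest section, half its width above the surface; x points along the egg to its pointed end (31 mm to that tip, 25 mm to the blunt end).
- bantam_egg: bantam egg, the smallest egg, 42 mm long and 33 mm wide. White, rigid, about 28 g, lying on its side on the linoleum at the start, turned any way; rolls if pushed sideways. Origin: centre of its thickest section, half its width above the surface; x points along the egg to its pointed end (23 mm to that tip, 19 mm to the blunt end).
- goose_lane: goose lane: widest pair of fixed rollers, 12 mm thick, 222 mm long, axes 44 mm apart, tops 24 mm above the linoleum. Origin: linoleum height, midway between and midway along the dark grey rollers; y along them, x across, z up. Goose egg home on both rollers has its centre 43 mm above the origin; anywhere within 90 mm of mid-length. Three lanes lie 80 mm apart, in any order, in a cream tray.
- hen_lane: hen lane: middle pair of fixed rollers, 12 mm thick, 222 mm long, axes 34 mm apart, tops 24 mm above the linoleum. Origin: linoleum height, midway between and midway along the dark grey rollers; y along them, x across, z up. Hen's egg home on both rollers has its centre 40 mm above the origin; anywhere within 90 mm of mid-length. Tray rim 21 mm high; motor 46 mm high past the +y end.
- bantam_lane: bantam lane: narrowest pair of fixed rollers, 12 mm thick, 222 mm long, axes 26 mm apart, tops 24 mm above the linoleum. Origin: linoleum height, midway between and midway along the dark grey rollers; y along them, x across, z up. Bantam egg home on both rollers has its centre 36 mm above the origin; anywhere within 90 mm of mid-length. Lane end clips at y +-114 mm, 20 mm high.
- golf_ball: look-alike, stays where it is: white golf ball used as a nest egg, perfectly round, 43 mm across. Origin at its centre.
- pot_egg: look-alike, stays where it is: white pottery nest egg that stands upright on a flat foot, 43 mm across and 52 mm tall, a small dark hole in its top; round seen from above. Origin under its foot.
- egg_timer: look-alike, stays where it is: white egg-shaped kitchen timer that stands upright on a flat foot, 56 mm across and 72 mm tall, a dark ring and tick marks around its waist; round seen from above. Origin under its foot.
Mind the look-alikes: they are no part of the job. Leave any orange look-alike of the bantam_egg alone.

How it is judged:
By the outcome, as a careful person would: the job done as asked, in the order asked, and still so for the second after the job is handed in, with the robot touching nothing.
It also fails if it takes over 102 s, if anything falls off the work surface, if the arm or the gripper's body presses on something with over 40 N, if the wrist force passes 120 N, or if a joint passes its speed limit or range.

### The arm

A 6-joint arm with a two-finger parallel gripper is mounted at the origin on the work surface. World frame = base frame: x ahead of the robot, y to its left, z up, the work surface at z = 0. Lengths are in m, angles in rad, forces in N, time in s.
With the tool pointing down it reaches from about 0.225 to 0.725 m from the base axis. Payload 3.1 kg.
Tool frame: the origin (TCP) lies midway between the tips of the shut fingers; the grasp point (between the pads) lies 19 mm behind it; z points along the fingers, y is the line along which they close (so a half turn about z gives the same grasp; the last joint's range is limited). The gripper opens to 85 mm and grips with 20 to 120 N. Pads are 22 mm wide; open, the fingers measure 114 mm over their backs; the gripper's body (76 mm by 85 mm) begins 54 mm behind the grasp point. The pads swing forward as they close: fully open they stand 13 mm farther back than shut.
Start: joints at [-1.419, 0.048, 0.099, 1.622, 0, 1.443], TCP at [0.145, -0.505, 0.231] pointing down, gripper open.
Joint ranges: [-2.91, 2.91], [-0.99, 1.94], [-1.21, 1.42], [-2.12, 2.29], [-1.49, 1.47], [-3.14, 3.14]. Speed limits (rad/s): [2.79, 2.79, 3.14, 3.14, 3.14, 3.14].

### API

Orientations are given as a unit quaternion [w, x, y, z].
In Python, from plant import monitor, optics, close_job gives the robot as it stands. The module is installed in compiled form; this text tells all that it offers.
- The arm moves only by the tool jog_arm, never from a script. Its argument "plan" is a list of rows, each a list of 6 numbers: the shift along the tool's x, y, z as a fraction of full scale, then the turn, a rotation vector about the tool's x, y, z as a fraction of full scale. A call has 1 to 8 rows; each row shifts and turns the commanded pose from where the row before left it, along the tool's axes as they then stand; what a row does not reach is not made up. Full scale, the value 1, is 0.025 m for a shift and 0.1 rad for a turn. A row lasts 1/8 s, in which the tool goes at most 62.5 mm and 10.7 degrees, less where a joint would pass 70% of its speed; a pose out of reach is approached as far as the arm can. A call with a number of a shift or a turn outside -1 to 1 is refused whole. A call with a gripper value outside its range is refused whole. "jaw" is the opening, from -1 (shut) to 1 (fully open), set as the call begins (left out, the last holds). The fingers move at their own pace and stop on an object; the grip force is fixed at half the most. Time passes only in rows, so rows that do not move let the fingers close. It gives the time, the measured TCP pose, the force, the opening and the grip force at its end, in the units of the state.
- monitor.sense(): the state, without advancing time (a new reading comes with each control period).
- optics.get_image(name): name is "side" or "top"; returns a dict with "frame" (400x640x3 uint8, red, green, blue), "fovy" (degrees; the focal length in pixels is half the picture's height over the tangent of half this angle, whatever the lens; pixels are square), "cx", "cy" (the principal point, pixels), "origin" and "rotation" of the camera in the world. Camera axes: x right, y up, looking along -z (the intrinsics and any distortion apply to the point x, -y, -z); pixel columns grow to the right and rows downward; lengths in m; the calibration is good to about 2 mm. A picture is of the moment at which its call begins. There is no depth.
- close_job(): hands the job in; it is judged then, once.
The state is a dict: "time": time; "joint_pos": joint angles; "joint_vel": joint speeds; "joint_torque": joint torques, N m; "tool_pos": TCP position; "tcp_rot": TCP orientation; "wrist_force": force on the tool from outside, world axes, zero at the start; "ft_torque": the same for the moment, N m; "grip_width": finger opening in m; "grip_force": force on a finger pad.
Only numpy, scipy, OpenCV 4.12 (cv2) and the standard library are available. Lean on these libraries where they do the work, as an engineer would, in place of code of your own. Each camera call takes 0.05 s, during which the arm holds its last target. There are 200 camera calls.

## Working session

There is one attempt and no reset: what is moved stays moved. The work goes in short steps, Python scripts to look and compute and a tool call to move; the robot and the scene stay as the last step left them, time stands still between calls to the robot, and variables do not carry over. Pictures are saved under pics/ and viewed, at most 14 in all, crops included, and the job is handed in when it is done.

Besides the shell and the picture viewer there is one more tool, called as name([rows], argument=value, ...), one row to a line, values as JSON. jog_arm: Moves the arm, as the interface text tells. Its arguments: {"type":"object","properties":{"plan":{"type":"array","items":{"type":"array","items":{"type":"number"}}},"jaw":{"type":"number"}},"required":["plan"]}

```bash
mkdir -p pics
cat > h.py <<'E'
import numpy as np,cv2
from plant import monitor,optics
E
python3 - <<'E'
from h import *
for n in("top","side"):
    d=optics.get_image(n);cv2.imwrite(f"pics/{n}0.png",d["frame"][:,:,::-1])
    print(n,{k:(np.round(v,4).tolist() if k!="frame" else 0) for k,v in d.items()})
print(monitor.sense())
E
```

```text
top {'frame': 0, 'fovy': 50.4695, 'cx': 313.6233, 'cy': 202.0253, 'origin': [0.4256, -0.067, 1.2364], 'rotation': [-0.7005, -0.0363, 0.0414, 0.7115]}
side {'frame': 0, 'fovy': 56.5234, 'cx': 318.9619, 'cy': 199.1803, 'origin': [0.5181, -0.7408, 0.5777], 'rotation': [0.9023, 0.4306, -0.0145, -0.0163]}
{'time': 0.1, 'joint_pos': array([-1.41878622e+00,  4.86776881e-02,  9.77213077e-02,  1.62198631e+00,
        3.95139430e-06,  1.44298737e+00]), 'joint_vel': array([-0.00045196, -0.0020753 ,  0.00311009,  0.00052811,  0.00059008,
       -0.00045767]), 'joint_torque': array([ 2.64878814e-03, -3.39851546e+01,  3.20935357e+01,  1.57791475e-02,
       -9.81017729e-05, -8.29432651e-06]), 'tool_pos': array([ 0.14489493, -0.50402953,  0.23021704]), 'tcp_rot': array([-1.07312588e-03,  9.90228046e-01,  1.39453449e-01, -1.10102354e-05]), 'wrist_force': array([ 0.991047  ,  0.21108093, -0.4650305 ]), 'ft_torque': array([0.04016339, 0.01922405, 0.01839694]), 'grip_force': 0.0, 'grip_width': 0.08553173658845199}
```

View pics/top0.png

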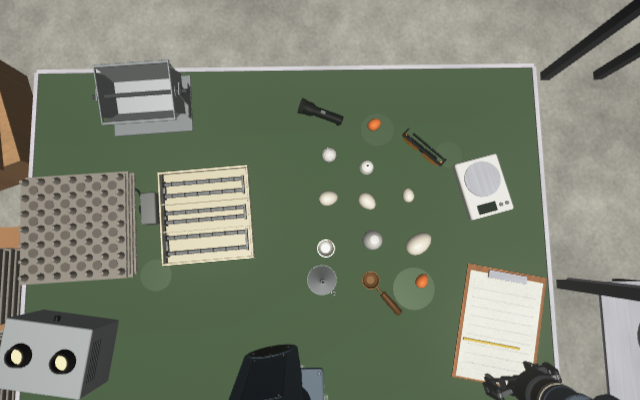

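View pics/side0.png

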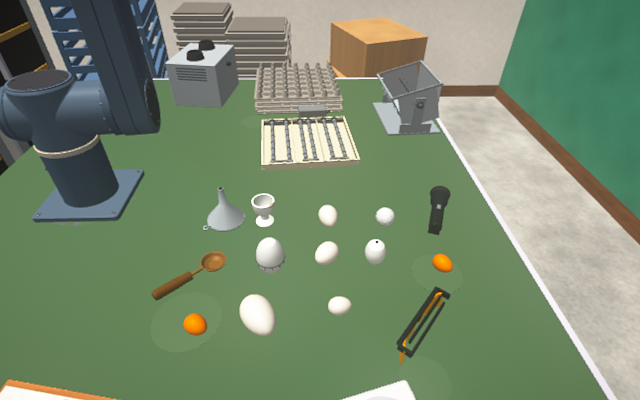

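Top view: goose at (419,244), hens at (328,199) and (367,201), bantam at (408,196). Golf ball (329,155), pottery egg (367,167) and timer (373,240) must stay put. The tray spans (160..252, 168..264), with its motor on the left. Next I'll enlarge it and fit shapes.

```bash
cat >> h.py <<'E'
from scipy.spatial.transform import Rotation as R
def Rq(q): return R.from_quat(np.r_[q[1:],q[0]]).as_matrix()
def ray(d,u,v,z):
    f=200/np.tan(np.radians(d["fovy"])/2)
    r=Rq(d["rotation"])@np.array([(u-d["cx"])/f,-(v-d["cy"])/f,-1]); o=np.array(d["origin"])
    return o+r*(z-o[2])/r[2]
def pix(d,p):
    f=200/np.tan(np.radians(d["fovy"])/2)
    c=Rq(d["rotation"]).T@(np.array(p)-d["origin"])
    return np.array([d["cx"]+f*c[0]/-c[2],d["cy"]+f*c[1]/c[2]])
def blob(d,u,v,r=20):
    g=d["frame"].min(2).astype(np.uint8); m=(d["frame"][:,:,0]>110).astype(np.uint8)
    n,l,s,c=cv2.connectedComponentsWithStats(m); return l==l[int(v),int(u)]
def axis(d,m,z):
    "blob -> centroid, long axis, sizes, skew on plane z"
    v,u=np.nonzero(m); P=np.array([ray(d,a,b,z)[:2] for a,b in zip(u,v)])
    c=P.mean(0); w,V=np.linalg.eigh(np.cov((P-c).T)); a=V[:,1]; t=(P-c)@a
    sk=(t**3).mean()/t.std()**3
    return c,a,4*np.sqrt(w[::-1]),sk
E
python3 - <<'E'
from h import *
d=optics.get_image("top"); F=d["frame"][:,:,::-1]
for n,u,v,z in[("goose",419,244,.0275),("henA",328,199,.0215),("henB",367,201,.0215),("bant",408,196,.0165),("golf",329,155,.0215),("pot",367,169,.02),("timer",373,242,.03)]:
    m=blob(d,u,v);c,a,s,sk=axis(d,m,z); print(n,m.sum(),c.round(4),"ang",np.degrees(np.arctan2(a[1],a[0])).round(1),s.round(4),sk.round(2))
cv2.imwrite("pics/tray.png",cv2.resize(F[155:275,130:265],None,fx=5.9,fy=5,interpolation=3)[:, :800] if 0 else cv2.resize(F[155:275,130:265],None,fx=5,fy=5,interpolation=cv2.INTER_CUBIC))
cv2.imwrite("pics/eggs.png",cv2.resize(F[140:270,300:440],None,fx=4.5,fy=4.5,interpolation=cv2.INTER_CUBIC))
s=optics.get_image("side");cv2.imwrite("pics/side_tray.png",cv2.resize(s["frame"][100:180,250:370,::-1],None,fx=6,fy=6,interpolation=cv2.INTER_CUBIC))
for u,v,z in[(158,173,.021),(247,166,.021),(253,258,.021),(163,265,.021)]: print(ray(d,u,v,z).round(4))
E
```

```text
goose 410 [ 0.4345 -0.3721] ang 123.8 [0.0801 0.0526] -0.07
henA 222 [ 0.571  -0.1173] ang 102.7 [0.0556 0.0429] -0.06
henB 225 [ 0.5605 -0.2305] ang -135.9 [0.0553 0.0436] 0.05
bant 131 [ 0.5762 -0.351 ] ang -178.7 [0.0434 0.0329] -0.05
golf 163 [ 0.6988 -0.123 ] ang 177.3 [0.0434 0.0418] 0.0
pot 162 [ 0.6595 -0.2324] ang 151.7 [0.0447 0.0404] -0.02
timer 263 [ 0.4466 -0.2426] ang 122.4 [0.0542 0.0497] -0.01
[0.6512 0.3724 0.021 ]
[0.668 0.115 0.021]
[0.4026 0.0976 0.021 ]
[0.387  0.3519 0.021 ]
```

View pics/tray.png

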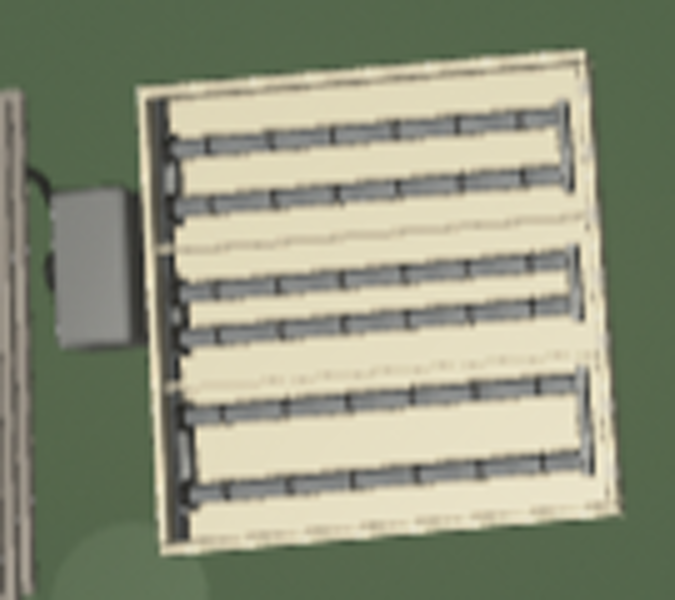

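View pics/eggs.png

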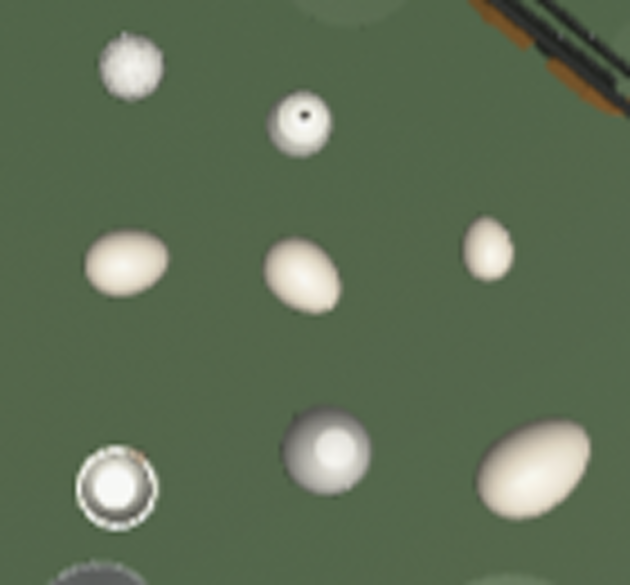

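View pics/side_tray.png

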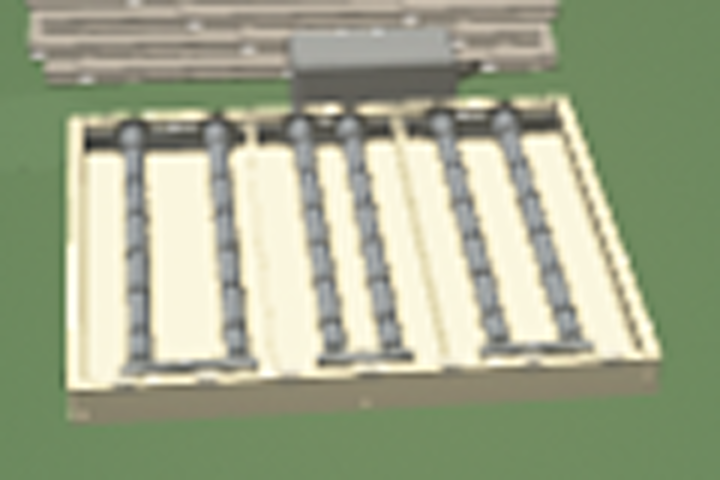

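Lane order in the tray crop, top to bottom: hen (rollers y≈133/193), bantam (276/320), goose (398/476). I'll calculate the lane frames from these roller ends and check the eggs against the side camera.

Run:
```python
from h import *
d=optics.get_image("top"); s=optics.get_image("side")
L={"hen":[(178,148),(560,118),(178,207),(565,178)],"bant":[(185,293),(572,259),(185,338),(575,303)],"goose":[(190,414),(583,381),(195,493),(588,459)]}
for n,P in L.items():
    Q=[ray(d,(a+.5)/5-.5+130,(b+.5)/5-.5+155,.022)[:2] for a,b in P]
    c=np.mean(Q,0); y=(Q[0]-Q[1]+Q[2]-Q[3]); y/=np.linalg.norm(y); x=np.array([y[1],-y[0]])
    print(n,c.round(4),"ang",np.degrees(np.arctan2(y[1],y[0])).round(2),"gap",((Q[0]+Q[1]-Q[2]-Q[3])/2@x).round(4))
# lanes in side crop (6x, off 250,100): same ends
S={"hen":[(440,122),(573,343),(503,120),(0,0)],"goose":[(132,130),(140,365),(217,130),(236,360)],"bant":[(300,128),(335,348),(350,127),(392,348)],"hen":[(442,122),(497,348),(503,120),(572,343)]}
for n,P in S.items():
    Q=[ray(s,(a+.5)/6-.5+250,(b+.5)/6-.5+100,.022)[:2] for a,b in P]; print("side",n,np.mean(Q,0).round(4))
for n,u,v,z in[("goose",257,314,.0275),("henA",328,215,.0215),("henB",327,253,.0215),("bant",340,306,.0165),("golf",385,216,.0215)]:
    m=s["frame"][:,:,0]>110; k,l=cv2.connectedComponents(m.astype(np.uint8)); q=np.argwhere(l==l[v,u]).mean(0); print("side",n,(l==l[v,u]).sum(),ray(s,q[1],q[0],z).round(4))
t=monitor.sense()["tool_pos"]; print(pix(d,t),pix(s,t))
```

```text
hen [0.6077 0.2395] ang 93.59 gap 0.0348
bant [0.5291 0.2334] ang 94.23 gap 0.0256
goose [0.45   0.2269] ang 93.97 gap 0.0447
side hen [0.6084 0.2403]
side goose [0.4493 0.2313]
side bant [0.5293 0.2371]
side goose 75252 [0.8523 0.1307 0.0275]
side henA 75252 [0.856  0.1402 0.0215]
side henB 75252 [0.856  0.1402 0.0215]
side bant 394 [ 0.5771 -0.3478  0.0165]
side golf 324 [ 0.6995 -0.1193  0.0215]
[503.63786269 369.1252752 ] [-53.35088661 321.65290678]
```

```bash
cat >> h.py <<'E'
def yaw(q): x=Rq(q)[:,0]; return np.arctan2(x[1],x[0])
def plan(tgt,a1,n,start=None):
    s=monitor.sense(); p,a=(s["tool_pos"],yaw(s["tcp_rot"])) if start is None else start
    if a1-a>np.pi: a+=2*np.pi
    if a-a1>np.pi: a-=2*np.pi
    D=np.array(tgt)-p; da=round(-(a1-a)/n/.1,2); rows=[]
    p=np.array(p)
    for i in range(n):
        w=(np.array(tgt)-p)/(n-i)
        r=np.round(np.array([w@[np.cos(a),np.sin(a),0],w@[np.sin(a),-np.cos(a),0],-w[2]])/.025,2)
        p=p+.025*(r[0]*np.array([np.cos(a),np.sin(a),0])+r[1]*np.array([np.sin(a),-np.cos(a),0])-r[2]*np.array([0,0,1]))
        a-=da*.1; rows.append([*r.tolist(),0,0,da])
    for i in range(0,n,8): print(str(rows[i:i+8]).replace(" ","").replace("0.0,","0,"))
    print("end",p.round(4),round(a,3),"max",np.abs(rows).max())
    return p,a
def st():
    s=monitor.sense(); print("t",round(s["time"],2),s["tool_pos"].round(4),"yaw",round(yaw(s["tcp_rot"]),3),"F",s["wrist_force"].round(2),"w",round(s["grip_width"],4),"g",round(s["grip_force"],1))
E
python3 -c "
from h import *
plan([.4345,-.371,.10],2.161,24)"
```

```text
[[0.53,-0.08,0.22,0,0,np.float64(-0.78)],[0.53,-0.04,0.22,0,0,np.float64(-0.78)],[0.53,0,0.22,0,0,np.float64(-0.78)],[0.53,0.04,0.22,0,0,np.float64(-0.78)],[0.52,0.08,0.22,0,0,np.float64(-0.78)],[0.52,0.13,0.22,0,0,np.float64(-0.78)],[0.5,0.17,0.22,0,0,np.float64(-0.78)],[0.49,0.2,0.22,0,0,np.float64(-0.78)]]
[[0.47,0.24,0.22,0,0,np.float64(-0.78)],[0.45,0.28,0.22,0,0,np.float64(-0.78)],[0.43,0.31,0.22,0,0,np.float64(-0.78)],[0.4,0.35,0.22,0,0,np.float64(-0.78)],[0.38,0.38,0.22,0,0,np.float64(-0.78)],[0.35,0.4,0.22,0,0,np.float64(-0.78)],[0.31,0.43,0.22,0,0,np.float64(-0.78)],[0.28,0.45,0.22,0,0,np.float64(-0.78)]]
[[0.24,0.47,0.21,0,0,np.float64(-0.78)],[0.21,0.49,0.22,0,0,np.float64(-0.78)],[0.17,0.51,0.21,0,0,np.float64(-0.78)],[0.13,0.52,0.22,0,0,np.float64(-0.78)],[0.08,0.52,0.21,0,0,np.float64(-0.78)],[0.04,0.53,0.22,0,0,np.float64(-0.78)],[0.01,0.53,0.21,0,0,np.float64(-0.78)],[-0.04,0.53,0.22,0,0,np.float64(-0.78)]]
end [ 0.4344 -0.371   0.0999] 2.152 max 0.78
```

jog_arm([
  [0.53, -0.08, 0.22, 0, 0, -0.78],
  [0.53, -0.04, 0.22, 0, 0, -0.78],
  [0.53, 0, 0.22, 0, 0, -0.78],
  [0.53, 0.04, 0.22, 0, 0, -0.78],
  [0.52, 0.08, 0.22, 0, 0, -0.78],
  [0.52, 0.13, 0.22, 0, 0, -0.78],
  [0.5, 0.17, 0.22, 0, 0, -0.78],
  [0.49, 0.2, 0.22, 0, 0, -0.78],
], jaw=1)

```text
time: 1.3
tool_pos: [0.2418, -0.4598, 0.187]
tcp_rot: [-0.0, 0.899, 0.438, -0.0]
wrist_force: [1.0, 0.2, -0.4]
grip_width: 0.0857
grip_force: 0.0
```

jog_arm([
  [0.47, 0.24, 0.22, 0, 0, -0.78],
  [0.45, 0.28, 0.22, 0, 0, -0.78],
  [0.43, 0.31, 0.22, 0, 0, -0.78],
  [0.4, 0.35, 0.22, 0, 0, -0.78],
  [0.38, 0.38, 0.22, 0, 0, -0.78],
  [0.35, 0.4, 0.22, 0, 0, -0.78],
  [0.31, 0.43, 0.22, 0, 0, -0.78],
  [0.28, 0.45, 0.22, 0, 0, -0.78],
])

```text
time: 2.3
tool_pos: [0.3383, -0.4155, 0.143]
tcp_rot: [-0.0, 0.721, 0.693, 0.0]
wrist_force: [-0.8, -0.9, 0.3]
grip_width: 0.0854
grip_force: 0.0
```

jog_arm([
  [0.24, 0.47, 0.21, 0, 0, -0.78],
  [0.21, 0.49, 0.22, 0, 0, -0.78],
  [0.17, 0.51, 0.21, 0, 0, -0.78],
  [0.13, 0.52, 0.22, 0, 0, -0.78],
  [0.08, 0.52, 0.21, 0, 0, -0.78],
  [0.04, 0.53, 0.22, 0, 0, -0.78],
  [0.01, 0.53, 0.21, 0, 0, -0.78],
  [0, 0, 0, 0, 0, 0],
])

```text
time: 3.3
tool_pos: [0.4226, -0.376, 0.1051]
tcp_rot: [-0.001, 0.509, 0.861, 0.0]
wrist_force: [-0.4, 0.2, 0.5]
grip_width: 0.0856
grip_force: 0.0
```

```bash
sed -i 's/da=round(-(a1-a)\/n\/.1,2)/da=float(round(-(a1-a)\/n\/.1,2))/' h.py; python3 -c "
from h import *
plan([.4345,-.371,.008],2.161,6);st()"
```

```text
[[-0.01,0.09,0.65,0,0,-0.14],[-0.01,0.08,0.65,0,0,-0.14],[-0.01,0.09,0.65,0,0,-0.14],[-0.01,0.08,0.64,0,0,-0.14],[-0.02,0.09,0.65,0,0,-0.14],[-0.01,0.08,0.64,0,0,-0.14]]
end [ 0.4344 -0.371   0.0081] 2.158 max 0.65
t 3.3 [ 0.4226 -0.376   0.1051] yaw 2.074 F [-0.37  0.17  0.52] w 0.0856 g 0.0
```

jog_arm([
  [-0.02, 0.17, 0.3, 0, 0, -0.3],
  [-0.02, 0.17, 0.3, 0, 0, -0.3],
  [-0.02, 0.17, 0.6, 0, 0, -0.24],
  [0, 0, 0.7, 0, 0, 0],
  [0, 0, 0.8, 0, 0, 0],
  [0, 0, 0.8, 0, 0, 0],
  [0, 0, 0.38, 0, 0, 0],
  [0, 0, 0, 0, 0, 0],
])

```text
time: 4.3
tool_pos: [0.4332, -0.3707, 0.0073]
tcp_rot: [-0.001, 0.472, 0.881, 0.0]
wrist_force: [-0.3, 0.8, 1.4]
grip_width: 0.0854
grip_force: 0.0
```

jog_arm([
  [0, 0, 0, 0, 0, 0],
  [0, 0, 0, 0, 0, 0],
  [0, 0, 0, 0, 0, 0],
  [0, 0, 0, 0, 0, 0],
], jaw=-1)

```text
time: 4.8
tool_pos: [0.4351, -0.3726, 0.0105]
tcp_rot: [0.002, 0.472, 0.881, -0.001]
wrist_force: [1.0, -0.3, 5.3]
grip_width: 0.0532
grip_force: 63.5
```

jog_arm([
  [0, 0, -0.2, 0, 0, 0],
  [0, 0, -0.5, 0, 0, 0],
  [0, 0, -1, 0, 0, 0],
  [0, 0, -1, 0, 0, 0],
  [0, 0, -1, 0, 0, 0],
  [0, 0, -0.7, 0, 0, 0],
  [0, 0, 0, 0, 0, 0],
])

```text
time: 5.68
tool_pos: [0.435, -0.3725, 0.1207]
tcp_rot: [0.002, 0.472, 0.881, -0.001]
wrist_force: [0.2, 0.2, -2.0]
grip_width: 0.0533
grip_force: 63.1
```

```bash
python3 -c "
from h import *
st(); s=optics.get_image('side');cv2.imwrite('pics/g1.png',cv2.resize(s['frame'][220:370,170:370,::-1],None,fx=4,fy=4))
plan([.45,.215,.10],1.639,28)"
```

```text
t 5.67 [ 0.435  -0.3725  0.1207] yaw 2.158 F [ 0.18  0.19 -1.97] w 0.0533 g 63.1
[[0.69,0.48,0.03,0,0,0.19],[0.69,0.47,0.03,0,0,0.19],[0.7,0.46,0.03,0,0,0.19],[0.71,0.44,0.03,0,0,0.19],[0.72,0.43,0.03,0,0,0.19],[0.73,0.42,0.03,0,0,0.19],[0.74,0.4,0.03,0,0,0.19],[0.74,0.39,0.03,0,0,0.19]]
[[0.75,0.37,0.03,0,0,0.19],[0.76,0.36,0.03,0,0,0.19],[0.76,0.34,0.03,0,0,0.19],[0.77,0.33,0.03,0,0,0.19],[0.78,0.32,0.03,0,0,0.19],[0.78,0.3,0.03,0,0,0.19],[0.79,0.29,0.02,0,0,0.19],[0.79,0.27,0.03,0,0,0.19]]
[[0.8,0.26,0.02,0,0,0.19],[0.8,0.24,0.03,0,0,0.19],[0.81,0.22,0.02,0,0,0.19],[0.81,0.21,0.03,0,0,0.19],[0.82,0.19,0.02,0,0,0.19],[0.82,0.18,0.03,0,0,0.19],[0.82,0.16,0.02,0,0,0.19],[0.83,0.15,0.03,0,0,0.19]]
[[0.83,0.13,0.02,0,0,0.19],[0.83,0.12,0.03,0,0,0.19],[0.83,0.1,0.02,0,0,0.19],[0.84,0.08,0.03,0,0,0.19]]
end [0.45   0.215  0.0999] 1.626 max 0.84
```

View pics/g1.png

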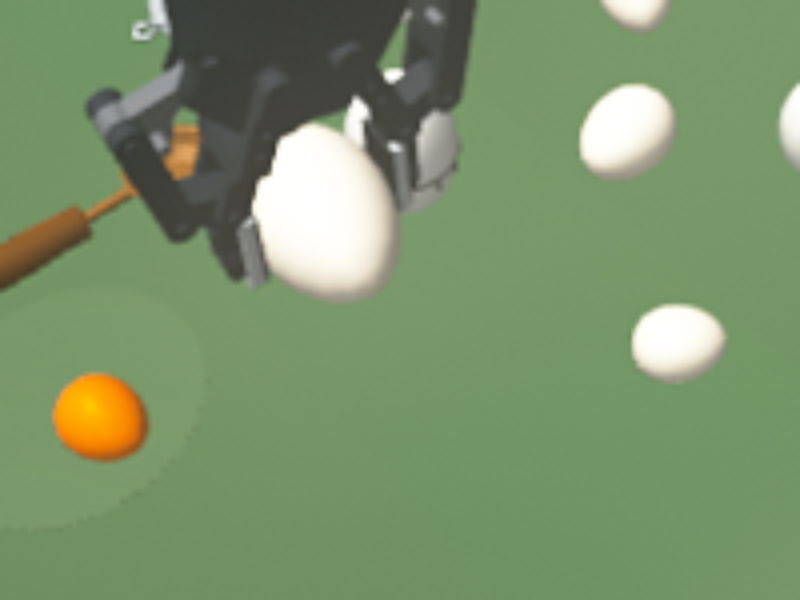

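The goose egg is held level, at about (310,210) in the crop. I'll carry it at 0.12 m to clear the timer.

jog_arm([
  [0.69, 0.48, 0, 0, 0, 0.19],
  [0.69, 0.47, 0, 0, 0, 0.19],
  [0.7, 0.46, 0, 0, 0, 0.19],
  [0.71, 0.44, 0, 0, 0, 0.19],
  [0.72, 0.43, 0, 0, 0, 0.19],
  [0.73, 0.42, 0, 0, 0, 0.19],
  [0.74, 0.4, 0, 0, 0, 0.19],
  [0.74, 0.39, 0, 0, 0, 0.19],
])

```text
time: 6.72
tool_pos: [0.4376, -0.2026, 0.1169]
tcp_rot: [-0.002, 0.538, 0.843, 0.0]
wrist_force: [0.1, 0.1, -0.7]
grip_width: 0.0535
grip_force: 63.1
```

jog_arm([
  [0.75, 0.37, 0, 0, 0, 0.19],
  [0.76, 0.36, 0, 0, 0, 0.19],
  [0.76, 0.34, 0, 0, 0, 0.19],
  [0.77, 0.33, 0, 0, 0, 0.19],
  [0.78, 0.32, 0, 0, 0, 0.19],
  [0.78, 0.3, 0, 0, 0, 0.19],
  [0.79, 0.29, 0, 0, 0, 0.19],
  [0.79, 0.27, 0, 0, 0, 0.19],
])

```text
time: 7.72
tool_pos: [0.442, -0.0355, 0.1171]
tcp_rot: [-0.001, 0.601, 0.8, -0.001]
wrist_force: [-0.4, 0.5, -1.5]
grip_width: 0.0534
grip_force: 63.1
```

jog_arm([
  [0.8, 0.26, 0, 0, 0, 0.19],
  [0.8, 0.24, 0, 0, 0, 0.19],
  [0.81, 0.22, 0, 0, 0, 0.19],
  [0.81, 0.21, 0, 0, 0, 0.19],
  [0.82, 0.19, 0, 0, 0, 0.19],
  [0.82, 0.18, 0, 0, 0, 0.19],
  [0.82, 0.16, 0, 0, 0, 0.19],
  [0.83, 0.15, 0, 0, 0, 0.19],
])

```text
time: 8.72
tool_pos: [0.4464, 0.1318, 0.117]
tcp_rot: [-0.001, 0.66, 0.752, -0.001]
wrist_force: [0.4, 0.3, -1.0]
grip_width: 0.0529
grip_force: 63.1
```

jog_arm([
  [0.83, 0.13, 0, 0, 0, 0.19],
  [0.83, 0.12, 0, 0, 0, 0.19],
  [0.83, 0.1, 0, 0, 0, 0.19],
  [0.5, 0.05, 0, 0, 0, 0.15],
  [0, 0, 0, 0, 0, 0],
])

```text
time: 9.35
tool_pos: [0.4485, 0.207, 0.1171]
tcp_rot: [-0.001, 0.685, 0.728, -0.001]
wrist_force: [-0.2, -1.3, -0.7]
grip_width: 0.0529
grip_force: 63.1
```

```bash
python3 -c "
from h import *
st()
plan([.45,.215,.036],1.639,6)"
```

```text
t 9.35 [0.4485 0.207  0.1171] yaw 1.631 F [-0.21 -1.31 -0.73] w 0.0529 g 63.1
[[0.05,0.01,0.54,0,0,-0.01],[0.05,0.01,0.54,0,0,-0.01],[0.05,0.01,0.54,0,0,-0.01],[0.06,0.02,0.54,0,0,-0.01],[0.05,0.01,0.54,0,0,-0.01],[0.06,0.02,0.55,0,0,-0.01]]
end [0.45   0.2151 0.0359] 1.637 max 0.55
```

jog_arm([
  [0, 0.04, 0.3, 0, 0, -0.04],
  [0, 0.04, 0.6, 0, 0, -0.04],
  [0, 0, 0.8, 0, 0, 0],
  [0, 0, 0.8, 0, 0, 0],
  [0, 0, 0.5, 0, 0, 0],
  [0, 0, 0.24, 0, 0, 0],
  [0, 0, 0, 0, 0, 0],
])

```text
time: 10.22
tool_pos: [0.4514, 0.2066, 0.0374]
tcp_rot: [-0.0, 0.683, 0.73, -0.0]
wrist_force: [0.4, -1.0, -1.2]
grip_width: 0.0535
grip_force: 63.1
```

```bash
python3 -c "
from h import *
st(); s=optics.get_image('side');cv2.imwrite('pics/g2.png',cv2.resize(s['frame'][90:180,240:360,::-1],None,fx=6,fy=6))"
```

```text
t 10.22 [0.4514 0.2066 0.0374] yaw 1.638 F [ 0.38 -0.96 -1.23] w 0.0535 g 63.1
```

View pics/g2.png

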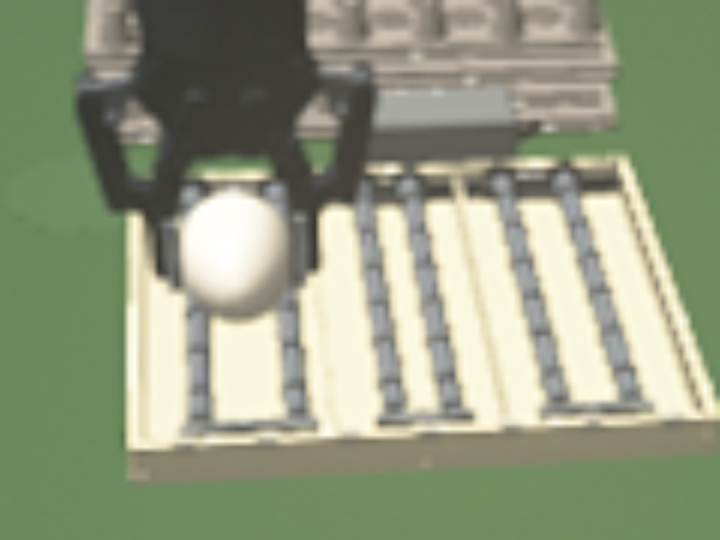

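Egg at (237,252) in the crop, over the wide lane and between rollers 198 and 289. I'll lower it in small steps and watch the force.

jog_arm([
  [0, 0, 0.12, 0, 0, 0],
  [0, 0, 0.12, 0, 0, 0],
  [0, 0, 0, 0, 0, 0],
])

```text
time: 10.65
tool_pos: [0.4515, 0.2068, 0.0317]
tcp_rot: [-0.0, 0.683, 0.73, -0.0]
wrist_force: [0.4, 0.3, -0.3]
grip_width: 0.053
grip_force: 63.1
```

jog_arm([
  [0, 0, 0.06, 0, 0, 0],
  [0, 0, 0, 0, 0, 0],
])

```text
time: 10.9
tool_pos: [0.4516, 0.2068, 0.0302]
tcp_rot: [-0.0, 0.683, 0.73, -0.0]
wrist_force: [0.2, 0.8, -0.8]
grip_width: 0.0533
grip_force: 63.1
```

jog_arm([
  [0, 0, 0.06, 0, 0, 0],
  [0, 0, 0, 0, 0, 0],
])

```text
time: 11.15
tool_pos: [0.4515, 0.2068, 0.0287]
tcp_rot: [-0.0, 0.683, 0.73, -0.0]
wrist_force: [0.5, 0.5, -1.5]
grip_width: 0.0532
grip_force: 63.1
```

jog_arm([
  [0, 0, 0.06, 0, 0, 0],
  [0, 0, 0, 0, 0, 0],
])

```text
time: 11.4
tool_pos: [0.4517, 0.2068, 0.0272]
tcp_rot: [-0.0, 0.683, 0.73, -0.0]
wrist_force: [-0.6, 0.1, -1.9]
grip_width: 0.0529
grip_force: 63.1
```

jog_arm([
  [0, 0, 0.05, 0, 0, 0],
  [0, 0, 0, 0, 0, 0],
])

```text
time: 11.65
tool_pos: [0.4522, 0.2069, 0.0265]
tcp_rot: [0.0, 0.683, 0.73, 0.0]
wrist_force: [1.1, 0.8, 0.2]
grip_width: 0.0532
grip_force: 63.3
```

jog_arm([
  [0, 0.02, 0.05, 0, 0, 0],
  [0, 0, 0, 0, 0, 0],
])

```text
time: 11.9
tool_pos: [0.4525, 0.207, 0.0261]
tcp_rot: [0.0, 0.683, 0.73, 0.0]
wrist_force: [-2.4, -0.1, 4.2]
grip_width: 0.0534
grip_force: 63.9
```

jog_arm([
  [0, 0, 0, 0, 0, 0],
  [0, 0, 0, 0, 0, 0],
  [0, 0, 0, 0, 0, 0],
  [0, 0, -0.3, 0, 0, 0],
  [0, 0, -0.8, 0, 0, 0],
  [0, 0, -1, 0, 0, 0],
  [0, 0, -1, 0, 0, 0],
  [0, 0, -0.5, 0, 0, 0],
], jaw=0.75)

```text
time: 12.9
tool_pos: [0.4532, 0.2072, 0.117]
tcp_rot: [0.001, 0.683, 0.73, 0.001]
wrist_force: [0.7, -0.3, 0.7]
grip_width: 0.0747
grip_force: 0.0
```

```bash
python3 -c "
from h import *
st(); s=optics.get_image('side');cv2.imwrite('pics/g3.png',cv2.resize(s['frame'][90:180,240:360,::-1],None,fx=6,fy=6))
plan([.5605,-.229,.10],0.77,24)"
```

```text
t 12.9 [0.4532 0.2072 0.117 ] yaw 1.638 F [ 0.66 -0.27  0.68] w 0.0747 g 0.0
[[-0.74,0.13,0.03,0,0,0.36],[-0.73,0.16,0.03,0,0,0.36],[-0.73,0.18,0.03,0,0,0.36],[-0.72,0.21,0.03,0,0,0.36],[-0.71,0.23,0.03,0,0,0.36],[-0.7,0.26,0.03,0,0,0.36],[-0.69,0.28,0.03,0,0,0.36],[-0.68,0.31,0.03,0,0,0.36]]
[[-0.67,0.33,0.03,0,0,0.36],[-0.66,0.36,0.03,0,0,0.36],[-0.65,0.38,0.03,0,0,0.36],[-0.63,0.4,0.03,0,0,0.36],[-0.62,0.43,0.03,0,0,0.36],[-0.6,0.45,0.03,0,0,0.36],[-0.58,0.47,0.03,0,0,0.36],[-0.57,0.49,0.03,0,0,0.36]]
[[-0.55,0.51,0.03,0,0,0.36],[-0.53,0.53,0.03,0,0,0.36],[-0.51,0.55,0.03,0,0,0.36],[-0.49,0.56,0.03,0,0,0.36],[-0.47,0.58,0.03,0,0,0.36],[-0.45,0.6,0.03,0,0,0.36],[-0.42,0.61,0.03,0,0,0.36],[-0.41,0.63,0.03,0,0,0.36]]
end [ 0.5604 -0.229   0.1001] 0.774 max 0.74
```

View pics/g3.png

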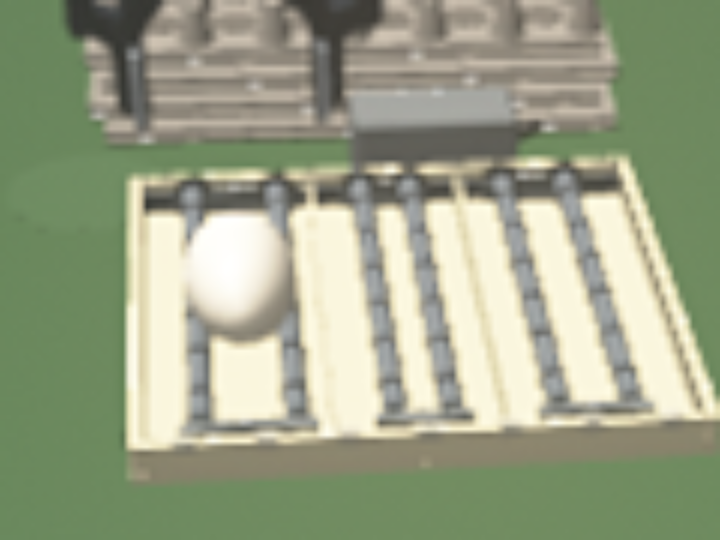

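The goose egg sits seated on both rollers at (238,275). On to hen B.

jog_arm([
  [-0.74, 0.13, 0.03, 0, 0, 0.36],
  [-0.73, 0.16, 0.03, 0, 0, 0.36],
  [-0.73, 0.18, 0.03, 0, 0, 0.36],
  [-0.72, 0.21, 0.03, 0, 0, 0.36],
  [-0.71, 0.23, 0.03, 0, 0, 0.36],
  [-0.7, 0.26, 0.03, 0, 0, 0.36],
  [-0.69, 0.28, 0.03, 0, 0, 0.36],
  [-0.68, 0.31, 0.03, 0, 0, 0.36],
])

```text
time: 13.95
tool_pos: [0.4875, 0.0609, 0.108]
tcp_rot: [-0.0, 0.781, 0.624, -0.001]
wrist_force: [0.2, 0.2, -0.3]
grip_width: 0.0749
grip_force: 0.0
```

jog_arm([
  [-0.67, 0.33, 0.03, 0, 0, 0.36],
  [-0.66, 0.36, 0.03, 0, 0, 0.36],
  [-0.65, 0.38, 0.03, 0, 0, 0.36],
  [-0.63, 0.4, 0.03, 0, 0, 0.36],
  [-0.62, 0.43, 0.03, 0, 0, 0.36],
  [-0.6, 0.45, 0.03, 0, 0, 0.36],
  [-0.58, 0.47, 0.03, 0, 0, 0.36],
  [-0.57, 0.49, 0.03, 0, 0, 0.36],
])

```text
time: 14.95
tool_pos: [0.5237, -0.0854, 0.1028]
tcp_rot: [0.0, 0.863, 0.505, 0.0]
wrist_force: [-0.6, -0.6, -0.3]
grip_width: 0.0744
grip_force: 0.0
```

jog_arm([
  [-0.55, 0.51, 0.03, 0, 0, 0.36],
  [-0.53, 0.53, 0.03, 0, 0, 0.36],
  [-0.51, 0.55, 0.03, 0, 0, 0.36],
  [-0.49, 0.56, 0.03, 0, 0, 0.36],
  [-0.47, 0.58, 0.03, 0, 0, 0.36],
  [-0.45, 0.6, 0.03, 0, 0, 0.36],
  [-0.42, 0.61, 0.03, 0, 0, 0.36],
  [-0.41, 0.63, 0.03, 0, 0, 0.36],
])

```text
time: 15.95
tool_pos: [0.559, -0.2307, 0.0967]
tcp_rot: [-0.0, 0.927, 0.376, 0.0]
wrist_force: [-0.3, -0.2, -0.5]
grip_width: 0.0749
grip_force: 0.0
```

```bash
python3 -c "
from h import *
st()
plan([.5612,-.229,.006],0.77,6)"
```

```text
t 15.95 [ 0.559  -0.2307  0.0967] yaw 0.771 F [-0.29 -0.23 -0.45] w 0.0749 g 0.0
[[0.02,0,0.6,0,0,0.0],[0.02,0,0.61,0,0,0.0],[0.02,0,0.6,0,0,0.0],[0.02,0,0.61,0,0,0.0],[0.01,0.01,0.6,0,0,0.0],[0.02,0,0.61,0,0,0.0]]
end [ 0.5612 -0.229   0.006 ] 0.771 max 0.61
```

jog_arm([
  [0.04, 0, 0.3, 0, 0, 0],
  [0.03, 0, 0.6, 0, 0, 0],
  [0.02, 0, 0.8, 0, 0, 0],
  [0, 0, 0.8, 0, 0, 0],
  [0, 0, 0.7, 0, 0, 0],
  [0, 0, 0.45, 0, 0, 0],
  [0, 0, 0, 0, 0, 0],
])

```text
time: 16.82
tool_pos: [0.5594, -0.2271, 0.0041]
tcp_rot: [-0.001, 0.926, 0.377, -0.001]
wrist_force: [0.5, -1.2, 0.9]
grip_width: 0.075
grip_force: 0.0
```

jog_arm([
  [0, 0, 0, 0, 0, 0],
  [0, 0, 0, 0, 0, 0],
  [0, 0, 0, 0, 0, 0],
  [0, 0, 0, 0, 0, 0],
], jaw=-1)

```text
time: 17.32
tool_pos: [0.5614, -0.2285, 0.0072]
tcp_rot: [0.001, 0.926, 0.377, 0.001]
wrist_force: [-0.5, 0.4, 6.1]
grip_width: 0.0409
grip_force: 60.8
```

jog_arm([
  [0, 0, -0.2, 0, 0, 0],
  [0, 0, -0.5, 0, 0, 0],
  [0, 0, -1, 0, 0, 0],
  [0, 0, -1, 0, 0, 0],
  [0, 0, -1, 0, 0, 0],
  [0, 0, -0.5, 0, 0, 0],
  [0, 0, 0, 0, 0, 0],
])

```text
time: 18.2
tool_pos: [0.561, -0.2283, 0.1118]
tcp_rot: [0.001, 0.926, 0.377, 0.001]
wrist_force: [0.1, -0.9, -1.4]
grip_width: 0.0407
grip_force: 60.6
```

```bash
python3 -c "
from h import *
st()
plan([.6055,.285,.10],1.639,24)"
```

```text
t 18.2 [ 0.561  -0.2283  0.1118] yaw 0.774 F [ 0.14 -0.86 -1.36] w 0.0407 g 60.6
[[0.65,-0.56,0.02,0,0,-0.36],[0.67,-0.54,0.02,0,0,-0.36],[0.69,-0.51,0.02,0,0,-0.36],[0.71,-0.49,0.02,0,0,-0.36],[0.72,-0.46,0.02,0,0,-0.36],[0.74,-0.43,0.02,0,0,-0.36],[0.76,-0.41,0.02,0,0,-0.36],[0.77,-0.38,0.02,0,0,-0.36]]
[[0.78,-0.35,0.02,0,0,-0.36],[0.8,-0.32,0.02,0,0,-0.36],[0.81,-0.3,0.02,0,0,-0.36],[0.82,-0.27,0.02,0,0,-0.36],[0.82,-0.24,0.02,0,0,-0.36],[0.83,-0.21,0.02,0,0,-0.36],[0.84,-0.18,0.02,0,0,-0.36],[0.85,-0.14,0.02,0,0,-0.36]]
[[0.85,-0.11,0.02,0,0,-0.36],[0.85,-0.08,0.02,0,0,-0.36],[0.86,-0.05,0.02,0,0,-0.36],[0.86,-0.02,0.02,0,0,-0.36],[0.86,0.01,0.02,0,0,-0.36],[0.86,0.04,0.02,0,0,-0.36],[0.85,0.06,0.02,0,0,-0.36],[0.85,0.1,0.01,0,0,-0.36]]
end [0.6055 0.2849 0.1   ] 1.638 max 0.86
```

jog_arm([
  [0.65, -0.56, 0, 0, 0, -0.36],
  [0.67, -0.54, 0, 0, 0, -0.36],
  [0.69, -0.51, 0, 0, 0, -0.36],
  [0.71, -0.49, 0, 0, 0, -0.36],
  [0.72, -0.46, 0, 0, 0, -0.36],
  [0.74, -0.43, 0, 0, 0, -0.36],
  [0.76, -0.41, 0, 0, 0, -0.36],
  [0.77, -0.38, 0, 0, 0, -0.36],
])

```text
time: 19.2
tool_pos: [0.5753, -0.0553, 0.1106]
tcp_rot: [0.0, 0.862, 0.507, 0.0]
wrist_force: [0.7, 0.0, -0.8]
grip_width: 0.0405
grip_force: 60.6
```

jog_arm([
  [0.78, -0.35, 0, 0, 0, -0.36],
  [0.8, -0.32, 0, 0, 0, -0.36],
  [0.81, -0.3, 0, 0, 0, -0.36],
  [0.82, -0.27, 0, 0, 0, -0.36],
  [0.82, -0.24, 0, 0, 0, -0.36],
  [0.83, -0.21, 0, 0, 0, -0.36],
  [0.84, -0.18, 0, 0, 0, -0.36],
  [0.85, -0.14, 0, 0, 0, -0.36],
])

```text
time: 20.2
tool_pos: [0.5899, 0.1159, 0.1106]
tcp_rot: [0.0, 0.78, 0.626, 0.0]
wrist_force: [-0.3, 0.4, -1.7]
grip_width: 0.0413
grip_force: 60.6
```

jog_arm([
  [0.85, -0.11, 0, 0, 0, -0.36],
  [0.85, -0.08, 0, 0, 0, -0.36],
  [0.86, -0.05, 0, 0, 0, -0.36],
  [0.86, -0.02, 0, 0, 0, -0.36],
  [0.86, 0.01, 0, 0, 0, -0.36],
  [0.86, 0.04, 0, 0, 0, -0.36],
  [0.85, 0.06, 0, 0, 0, -0.36],
  [0.6, 0.06, 0, 0, 0, -0.36],
])

```text
time: 21.2
tool_pos: [0.604, 0.2806, 0.1105]
tcp_rot: [-0.0, 0.682, 0.731, -0.0]
wrist_force: [-0.6, -0.6, -0.2]
grip_width: 0.0406
grip_force: 60.6
```

jog_arm([
  [0, 0, 0, 0, 0, 0],
])

```text
time: 21.32
tool_pos: [0.6039, 0.2802, 0.1104]
tcp_rot: [0.0, 0.682, 0.731, -0.0]
wrist_force: [0.9, -0.6, -0.7]
grip_width: 0.0406
grip_force: 60.6
```

```bash
python3 -c "
from h import *
st()
plan([.606,.280,.034],1.639,6)"
```

```text
t 21.32 [0.6039 0.2802 0.1104] yaw 1.64 F [ 0.87 -0.62 -0.67] w 0.0406 g 60.6
[[-0,0.01,0.51,0,0,0.0],[-0,0.01,0.51,0,0,0.0],[-0,0.02,0.51,0,0,0.0],[-0.01,0.01,0.51,0,0,0.0],[-0,0.02,0.51,0,0,0.0],[-0.01,0.01,0.51,0,0,0.0]]
end [0.6059 0.2799 0.0339] 1.64 max 0.51
```

jog_arm([
  [0, 0.04, 0.3, 0, 0, 0],
  [0, 0.04, 0.6, 0, 0, 0],
  [0, 0, 0.8, 0, 0, 0],
  [0, 0, 0.7, 0, 0, 0],
  [0, 0, 0.5, 0, 0, 0],
  [0, 0, 0.2, 0, 0, 0],
  [0, 0, 0.05, 0, 0, 0],
  [0, 0, 0, 0, 0, 0],
])

```text
time: 22.32
tool_pos: [0.6065, 0.2794, 0.0326]
tcp_rot: [0.0, 0.683, 0.73, 0.001]
wrist_force: [0.2, -0.2, -0.6]
grip_width: 0.0408
grip_force: 60.6
```

jog_arm([
  [0, 0, 0.08, 0, 0, 0],
  [0, 0, 0, 0, 0, 0],
])

```text
time: 22.58
tool_pos: [0.6062, 0.2793, 0.0301]
tcp_rot: [0.0, 0.683, 0.73, 0.0]
wrist_force: [-0.4, -0.7, -0.7]
grip_width: 0.0414
grip_force: 60.6
```

jog_arm([
  [0, 0, 0.06, 0, 0, 0],
  [0, 0, 0, 0, 0, 0],
])

```text
time: 22.82
tool_pos: [0.6059, 0.2792, 0.0281]
tcp_rot: [-0.0, 0.683, 0.73, -0.0]
wrist_force: [0.4, 0.8, 0.0]
grip_width: 0.0409
grip_force: 60.6
```

jog_arm([
  [0, 0, 0.05, 0, 0, 0],
  [0, 0, 0, 0, 0, 0],
])

```text
time: 23.08
tool_pos: [0.6061, 0.2792, 0.0271]
tcp_rot: [0.0, 0.683, 0.73, 0.0]
wrist_force: [-0.0, -0.3, 0.2]
grip_width: 0.0409
grip_force: 60.6
```

jog_arm([
  [0, 0, 0.04, 0, 0, 0],
  [0, 0, 0, 0, 0, 0],
])

```text
time: 23.32
tool_pos: [0.6065, 0.2793, 0.0265]
tcp_rot: [0.0, 0.683, 0.73, 0.0]
wrist_force: [0.8, 0.3, 0.9]
grip_width: 0.0407
grip_force: 60.8
```

jog_arm([
  [0, 0.02, 0.05, 0, 0, 0],
  [0, 0, 0, 0, 0, 0],
])

```text
time: 23.58
tool_pos: [0.6074, 0.2794, 0.0256]
tcp_rot: [0.001, 0.683, 0.73, 0.001]
wrist_force: [1.9, -0.6, 2.7]
grip_width: 0.0408
grip_force: 60.9
```

jog_arm([
  [0, 0.02, 0.03, 0, 0, 0],
  [0, 0, 0, 0, 0, 0],
])

```text
time: 23.82
tool_pos: [0.6077, 0.2795, 0.0253]
tcp_rot: [0.0, 0.683, 0.73, 0.001]
wrist_force: [0.7, 0.0, 4.7]
grip_width: 0.0407
grip_force: 61.2
```

Contact is firm, so I'll release and back off, then go to hen A.

jog_arm([
  [0, 0, 0, 0, 0, 0],
  [0, 0, 0, 0, 0, 0],
  [0, 0, 0, 0, 0, 0],
  [0, 0, -0.3, 0, 0, 0],
  [0, 0, -0.8, 0, 0, 0],
  [0, 0, -1, 0, 0, 0],
  [0, 0, -1, 0, 0, 0],
  [0, 0, 0, 0, 0, 0],
], jaw=0.5)

```text
time: 24.82
tool_pos: [0.6097, 0.2802, 0.1067]
tcp_rot: [0.002, 0.683, 0.73, 0.004]
wrist_force: [0.1, 0.8, 0.9]
grip_width: 0.0645
grip_force: 0.0
```

```bash
python3 -c "
from h import *
st(); s=optics.get_image('side');cv2.imwrite('pics/h1.png',cv2.resize(s['frame'][90:180,240:360,::-1],None,fx=6,fy=6))
plan([.5715,-.116,.10],1.792,20)"
```

```text
t 24.82 [0.6097 0.2802 0.1067] yaw 1.638 F [0.08 0.79 0.89] w 0.0645 g 0.0
[[-0.78,-0.13,0.01,0,0,-0.08],[-0.78,-0.13,0.01,0,0,-0.08],[-0.78,-0.14,0.01,0,0,-0.08],[-0.78,-0.15,0.01,0,0,-0.08],[-0.78,-0.15,0.01,0,0,-0.08],[-0.78,-0.16,0.01,0,0,-0.08],[-0.78,-0.16,0.01,0,0,-0.08],[-0.78,-0.17,0.01,0,0,-0.08]]
[[-0.78,-0.18,0.01,0,0,-0.08],[-0.77,-0.18,0.01,0,0,-0.08],[-0.77,-0.19,0.01,0,0,-0.08],[-0.77,-0.2,0.01,0,0,-0.08],[-0.77,-0.2,0.01,0,0,-0.08],[-0.77,-0.21,0.01,0,0,-0.08],[-0.77,-0.21,0.01,0,0,-0.08],[-0.76,-0.22,0.01,0,0,-0.08]]
[[-0.76,-0.23,0,0,0,-0.08],[-0.76,-0.23,0.01,0,0,-0.08],[-0.76,-0.24,0,0,0,-0.08],[-0.76,-0.24,0.01,0,0,-0.08]]
end [ 0.5715 -0.1159  0.0999] 1.798 max 0.78
```

View pics/h1.png

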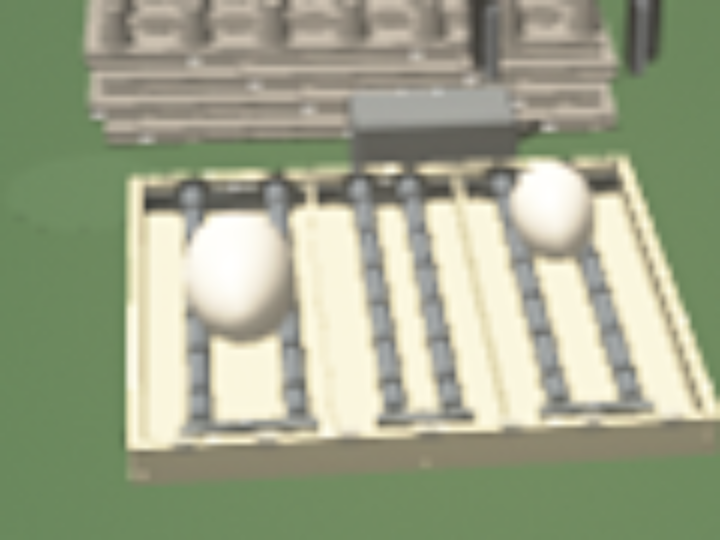

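The first hen's egg is seated in the hen lane at (552,205).

jog_arm([
  [-0.78, -0.13, 0, 0, 0, -0.08],
  [-0.78, -0.13, 0, 0, 0, -0.08],
  [-0.78, -0.14, 0, 0, 0, -0.08],
  [-0.78, -0.15, 0, 0, 0, -0.08],
  [-0.78, -0.15, 0, 0, 0, -0.08],
  [-0.78, -0.16, 0, 0, 0, -0.08],
  [-0.78, -0.16, 0, 0, 0, -0.08],
  [-0.78, -0.17, 0, 0, 0, -0.08],
], jaw=0.8)

```text
time: 25.88
tool_pos: [0.5915, 0.119, 0.1011]
tcp_rot: [-0.0, 0.66, 0.752, -0.0]
wrist_force: [-0.1, 0.1, 0.5]
grip_width: 0.0767
grip_force: 0.0
```

jog_arm([
  [-0.78, -0.18, 0, 0, 0, -0.08],
  [-0.77, -0.18, 0, 0, 0, -0.08],
  [-0.77, -0.19, 0, 0, 0, -0.08],
  [-0.77, -0.2, 0, 0, 0, -0.08],
  [-0.77, -0.2, 0, 0, 0, -0.08],
  [-0.77, -0.21, 0, 0, 0, -0.08],
  [-0.77, -0.21, 0, 0, 0, -0.08],
  [-0.76, -0.22, 0, 0, 0, -0.08],
])

```text
time: 26.88
tool_pos: [0.5762, -0.0391, 0.1011]
tcp_rot: [-0.0, 0.635, 0.772, -0.0]
wrist_force: [0.3, -0.3, 0.2]
grip_width: 0.077
grip_force: 0.0
```

jog_arm([
  [-0.76, -0.23, 0, 0, 0, -0.08],
  [-0.76, -0.23, 0, 0, 0, -0.08],
  [-0.76, -0.24, 0, 0, 0, -0.08],
  [-0.76, -0.24, 0, 0, 0, -0.08],
  [0, 0, 0, 0, 0, 0],
])

```text
time: 27.5
tool_pos: [0.5689, -0.1184, 0.1012]
tcp_rot: [-0.0, 0.624, 0.782, -0.0]
wrist_force: [-0.8, 0.9, -0.4]
grip_width: 0.0766
grip_force: 0.0
```

```bash
python3 -c "
from h import *
st()
plan([.5715,-.116,.005],1.792,6)"
```

```text
t 27.5 [ 0.5689 -0.1184  0.1012] yaw 1.795 F [-0.84  0.9  -0.38] w 0.0766 g 0.0
[[0.01,0.02,0.64,0,0,0.0],[0.01,0.02,0.64,0,0,0.0],[0.01,0.02,0.64,0,0,0.0],[0.01,0.02,0.64,0,0,0.0],[0.01,0.02,0.64,0,0,0.0],[0.02,0.02,0.65,0,0,0.0]]
end [ 0.5714 -0.116   0.0049] 1.795 max 0.65
```

jog_arm([
  [0.04, 0.06, 0.3, 0, 0, 0],
  [0.03, 0.06, 0.6, 0, 0, 0],
  [0, 0, 0.9, 0, 0, 0],
  [0, 0, 0.9, 0, 0, 0],
  [0, 0, 0.7, 0, 0, 0],
  [0, 0, 0.44, 0, 0, 0],
  [0, 0, 0, 0, 0, 0],
])

```text
time: 28.38
tool_pos: [0.5716, -0.1136, 0.0043]
tcp_rot: [-0.001, 0.622, 0.783, -0.0]
wrist_force: [0.1, -0.3, -0.4]
grip_width: 0.0766
grip_force: 0.0
```

jog_arm([
  [0, 0, 0, 0, 0, 0],
  [0, 0, 0, 0, 0, 0],
  [0, 0, 0, 0, 0, 0],
  [0, 0, 0, 0, 0, 0],
], jaw=-1)

```text
time: 28.88
tool_pos: [0.5736, -0.1144, 0.0071]
tcp_rot: [0.001, 0.622, 0.783, 0.001]
wrist_force: [-0.2, 0.3, 5.0]
grip_width: 0.0407
grip_force: 60.8
```

jog_arm([
  [0, 0, -0.2, 0, 0, 0],
  [0, 0, -0.5, 0, 0, 0],
  [0, 0, -1, 0, 0, 0],
  [0, 0, -1, 0, 0, 0],
  [0, 0, -1, 0, 0, 0],
  [0, 0, -0.5, 0, 0, 0],
  [0, 0, 0, 0, 0, 0],
])

```text
time: 29.75
tool_pos: [0.5732, -0.1143, 0.1118]
tcp_rot: [0.001, 0.622, 0.783, 0.0]
wrist_force: [0.5, -0.9, -0.8]
grip_width: 0.0407
grip_force: 60.6
```

```bash
python3 -c "
from h import *
st()
plan([.614,.185,.107],1.639,16)"
```

```text
t 29.75 [ 0.5732 -0.1143  0.1118] yaw 1.798 F [ 0.49 -0.92 -0.8 ] w 0.0407 g 60.6
[[0.71,0.27,0.01,0,0,0.1],[0.71,0.26,0.01,0,0,0.1],[0.71,0.25,0.01,0,0,0.1],[0.71,0.25,0.01,0,0,0.1],[0.72,0.24,0.01,0,0,0.1],[0.72,0.23,0.01,0,0,0.1],[0.72,0.22,0.01,0,0,0.1],[0.72,0.22,0.01,0,0,0.1]]
[[0.73,0.21,0.01,0,0,0.1],[0.73,0.2,0.01,0,0,0.1],[0.73,0.2,0.02,0,0,0.1],[0.73,0.19,0.01,0,0,0.1],[0.73,0.18,0.02,0,0,0.1],[0.73,0.17,0.01,0,0,0.1],[0.74,0.17,0.02,0,0,0.1],[0.74,0.16,0.01,0,0,0.1]]
end [0.614  0.1851 0.107 ] 1.638 max 0.74
```

jog_arm([
  [0.71, 0.27, 0, 0, 0, 0.1],
  [0.71, 0.26, 0, 0, 0, 0.1],
  [0.71, 0.25, 0, 0, 0, 0.1],
  [0.71, 0.25, 0, 0, 0, 0.1],
  [0.72, 0.24, 0, 0, 0, 0.1],
  [0.72, 0.23, 0, 0, 0, 0.1],
  [0.72, 0.22, 0, 0, 0, 0.1],
  [0.72, 0.22, 0, 0, 0, 0.1],
])

```text
time: 30.75
tool_pos: [0.5916, 0.0363, 0.1085]
tcp_rot: [-0.001, 0.653, 0.757, -0.001]
wrist_force: [0.4, -0.0, -1.5]
grip_width: 0.0411
grip_force: 60.6
```

jog_arm([
  [0.73, 0.21, 0, 0, 0, 0.1],
  [0.73, 0.2, 0, 0, 0, 0.1],
  [0.73, 0.2, 0, 0, 0, 0.1],
  [0.73, 0.19, 0, 0, 0, 0.1],
  [0.73, 0.18, 0, 0, 0, 0.1],
  [0.73, 0.17, 0, 0, 0, 0.1],
  [0.6, 0.17, 0, 0, 0, 0.1],
  [0, 0, 0, 0, 0, 0.1],
])

```text
time: 31.75
tool_pos: [0.6104, 0.1639, 0.1094]
tcp_rot: [-0.001, 0.683, 0.731, -0.001]
wrist_force: [-0.2, -0.5, -0.5]
grip_width: 0.0408
grip_force: 60.6
```

jog_arm([
  [0, 0, 0, 0, 0, 0],
])

```text
time: 31.88
tool_pos: [0.6107, 0.1626, 0.1101]
tcp_rot: [-0.0, 0.683, 0.73, -0.001]
wrist_force: [0.4, 0.0, -0.5]
grip_width: 0.0408
grip_force: 60.6
```

```bash
python3 -c "
from h import *
st()
plan([.6155,.163,.033],1.639,6)"
```

```text
t 31.88 [0.6107 0.1626 0.1101] yaw 1.638 F [ 0.45  0.04 -0.52] w 0.0408 g 60.6
[[0,0.03,0.51,0,0,-0.0],[0,0.03,0.51,0,0,-0.0],[0,0.03,0.52,0,0,-0.0],[0,0.03,0.51,0,0,-0.0],[0,0.04,0.52,0,0,-0.0],[0,0.03,0.51,0,0,-0.0]]
end [0.6154 0.1629 0.0331] 1.638 max 0.52
```

jog_arm([
  [0.3, 0.1, 0.3, 0, 0, 0],
  [0.29, 0.09, 0.6, 0, 0, 0],
  [0, 0, 0.8, 0, 0, 0],
  [0, 0, 0.7, 0, 0, 0],
  [0, 0, 0.5, 0, 0, 0],
  [0, 0, 0.2, 0, 0, 0],
  [0, 0, 0, 0, 0, 0],
])

```text
time: 32.75
tool_pos: [0.6145, 0.1781, 0.0328]
tcp_rot: [-0.0, 0.683, 0.73, -0.0]
wrist_force: [0.1, -0.2, 0.3]
grip_width: 0.0411
grip_force: 60.6
```

jog_arm([
  [0, 0, 0.08, 0, 0, 0],
  [0, 0, 0.06, 0, 0, 0],
  [0, 0, 0, 0, 0, 0],
])

```text
time: 33.12
tool_pos: [0.6148, 0.1781, 0.0298]
tcp_rot: [0.0, 0.683, 0.73, 0.0]
wrist_force: [0.9, 0.3, -1.9]
grip_width: 0.0405
grip_force: 60.6
```

jog_arm([
  [0, 0, 0.06, 0, 0, 0],
  [0, 0, 0, 0, 0, 0],
])

```text
time: 33.38
tool_pos: [0.6146, 0.1781, 0.0279]
tcp_rot: [-0.0, 0.683, 0.73, -0.0]
wrist_force: [0.0, -0.1, -0.5]
grip_width: 0.0407
grip_force: 60.6
```

jog_arm([
  [0, 0, 0.06, 0, 0, 0],
  [0, 0, 0, 0, 0, 0],
])

```text
time: 33.62
tool_pos: [0.6145, 0.1781, 0.0263]
tcp_rot: [-0.0, 0.683, 0.73, -0.0]
wrist_force: [-0.2, 0.1, -1.8]
grip_width: 0.041
grip_force: 60.6
```

jog_arm([
  [0, 0, 0.05, 0, 0, 0],
  [0, 0, 0, 0, 0, 0],
])

```text
time: 33.88
tool_pos: [0.6149, 0.1782, 0.0255]
tcp_rot: [0.0, 0.683, 0.73, 0.0]
wrist_force: [0.0, -0.0, -0.3]
grip_width: 0.0405
grip_force: 60.6
```

jog_arm([
  [0, 0, 0.05, 0, 0, 0],
  [0, 0, 0, 0, 0, 0],
])

```text
time: 34.12
tool_pos: [0.6152, 0.1782, 0.0251]
tcp_rot: [0.0, 0.683, 0.73, 0.001]
wrist_force: [-0.8, 0.2, 5.4]
grip_width: 0.0408
grip_force: 61.0
```

Seated. I'll release it and go for the bantam.

jog_arm([
  [0, 0, 0, 0, 0, 0],
  [0, 0, 0, 0, 0, 0],
  [0, 0, 0, 0, 0, 0],
  [0, 0, -0.3, 0, 0, 0],
  [0, 0, -0.8, 0, 0, 0],
  [0, 0, -1, 0, 0, 0],
  [0, 0, -1, 0, 0, 0],
  [0, 0, 0, 0, 0, 0],
], jaw=0.5)

```text
time: 35.12
tool_pos: [0.6175, 0.1787, 0.1066]
tcp_rot: [0.003, 0.683, 0.73, 0.003]
wrist_force: [-0.1, 0.3, -0.4]
grip_width: 0.0642
grip_force: 0.0
```

```bash
python3 -c "
from h import *
st(); s=optics.get_image('side');cv2.imwrite('pics/h2.png',cv2.resize(s['frame'][90:340,240:400,::-1],None,fx=3,fy=3)[:600]) 
d=optics.get_image('top'); m=blob(d,408,196); print(axis(d,m,.0165))
plan([.5765,-.350,.11],3.16,24)"
```

```text
t 35.12 [0.6175 0.1787 0.1066] yaw 1.638 F [-0.15  0.33 -0.4 ] w 0.0642 g 0.0
(array([ 0.57643819, -0.35129744]), array([-0.99963421, -0.02704521]), array([0.043465  , 0.03392392]), np.float64(-0.05358120585587188))
[[-0.87,-0.12,-0.01,0,0,-0.63],[-0.86,-0.18,-0.01,0,0,-0.63],[-0.85,-0.23,-0.01,0,0,-0.63],[-0.84,-0.29,-0.01,0,0,-0.63],[-0.82,-0.34,-0.01,0,0,-0.63],[-0.79,-0.39,-0.01,0,0,-0.63],[-0.77,-0.44,-0.01,0,0,-0.63],[-0.74,-0.48,-0.01,0,0,-0.63]]
[[-0.71,-0.53,-0.01,0,0,-0.63],[-0.67,-0.57,-0.01,0,0,-0.63],[-0.63,-0.61,-0.01,0,0,-0.63],[-0.59,-0.65,-0.01,0,0,-0.63],[-0.55,-0.69,-0.02,0,0,-0.63],[-0.51,-0.72,-0.01,0,0,-0.63],[-0.46,-0.75,-0.02,0,0,-0.63],[-0.41,-0.78,-0.01,0,0,-0.63]]
[[-0.36,-0.81,-0.02,0,0,-0.63],[-0.31,-0.83,-0.01,0,0,-0.63],[-0.26,-0.85,-0.02,0,0,-0.63],[-0.2,-0.86,-0.01,0,0,-0.63],[-0.15,-0.87,-0.02,0,0,-0.63],[-0.1,-0.88,-0.01,0,0,-0.63],[-0.04,-0.88,-0.02,0,0,-0.63],[0.02,-0.88,-0.01,0,0,-0.63]]
end [ 0.5764 -0.35    0.1099] 3.15 max 0.88
```

View pics/h2.png

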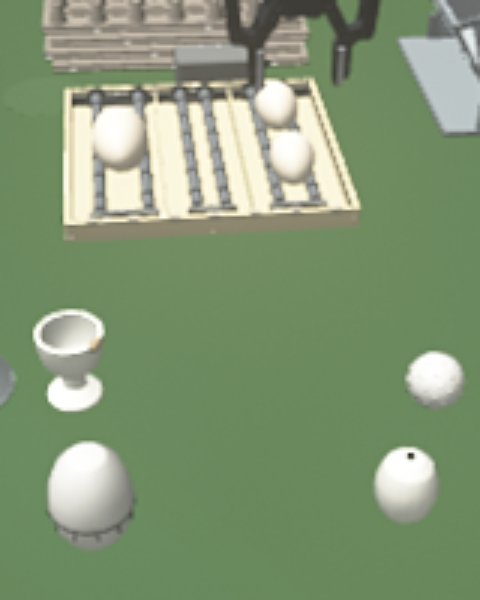

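Both hen's eggs are in the hen lane at (274,104) and (291,156). The look-alikes haven't moved.

jog_arm([
  [-0.87, -0.12, 0, 0, 0, -0.63],
  [-0.86, -0.18, 0, 0, 0, -0.63],
  [-0.85, -0.23, 0, 0, 0, -0.63],
  [-0.84, -0.29, 0, 0, 0, -0.63],
  [-0.82, -0.34, 0, 0, 0, -0.63],
  [-0.79, -0.39, 0, 0, 0, -0.63],
  [-0.77, -0.44, 0, 0, 0, -0.63],
  [-0.74, -0.48, 0, 0, 0, -0.63],
])

```text
time: 36.22
tool_pos: [0.6004, 0.0014, 0.0997]
tcp_rot: [-0.001, 0.478, 0.878, -0.001]
wrist_force: [0.5, 0.2, 0.5]
grip_width: 0.0642
grip_force: 0.0
```

jog_arm([
  [-0.71, -0.53, 0, 0, 0, -0.63],
  [-0.67, -0.57, 0, 0, 0, -0.63],
  [-0.63, -0.61, 0, 0, 0, -0.63],
  [-0.59, -0.65, 0, 0, 0, -0.63],
  [-0.55, -0.69, 0, 0, 0, -0.63],
  [-0.51, -0.72, 0, 0, 0, -0.63],
  [-0.46, -0.75, 0, 0, 0, -0.63],
  [-0.41, -0.78, 0, 0, 0, -0.63],
])

```text
time: 37.22
tool_pos: [0.5878, -0.1739, 0.0996]
tcp_rot: [-0.002, 0.244, 0.97, 0.0]
wrist_force: [0.2, 0.9, 0.5]
grip_width: 0.0644
grip_force: 0.0
```

jog_arm([
  [-0.36, -0.81, 0, 0, 0, -0.63],
  [-0.31, -0.83, 0, 0, 0, -0.63],
  [-0.26, -0.85, 0, 0, 0, -0.63],
  [-0.2, -0.86, 0, 0, 0, -0.63],
  [-0.15, -0.87, 0, 0, 0, -0.63],
  [-0.1, -0.88, 0, 0, 0, -0.63],
  [-0.04, -0.88, 0, 0, 0, -0.63],
  [0, -0.7, 0, 0, 0, -0.63],
])

```text
time: 38.22
tool_pos: [0.5755, -0.3458, 0.0994]
tcp_rot: [-0.001, -0.005, 1.0, 0.001]
wrist_force: [0.1, 0.2, -0.0]
grip_width: 0.0642
grip_force: 0.0
```

jog_arm([
  [0, 0, 0, 0, 0, 0],
])

```text
time: 38.35
tool_pos: [0.5755, -0.3461, 0.0995]
tcp_rot: [-0.001, -0.003, 1.0, 0.001]
wrist_force: [0.3, -0.6, 0.3]
grip_width: 0.0641
grip_force: 0.0
```

```bash
python3 -c "
from h import *
st()
plan([.5775,-.350,.002],3.165,6)"
```

```text
t 38.35 [ 0.5755 -0.3461  0.0995] yaw -3.136 F [ 0.3  -0.62  0.27] w 0.0641 g 0.0
[[-0.01,-0.03,0.65,0,0,-0.03],[-0.01,-0.03,0.65,0,0,-0.03],[-0.01,-0.02,0.65,0,0,-0.03],[-0.02,-0.03,0.65,0,0,-0.03],[-0.01,-0.02,0.65,0,0,-0.03],[-0.02,-0.03,0.65,0,0,-0.03]]
end [ 0.5776 -0.35    0.002 ] 3.165 max 0.65
```

jog_arm([
  [-0.04, -0.08, 0.3, 0, 0, -0.1],
  [-0.04, -0.08, 0.6, 0, 0, -0.1],
  [0, 0, 0.9, 0, 0, 0],
  [0, 0, 0.9, 0, 0, 0],
  [0, 0, 0.7, 0, 0, 0],
  [0, 0, 0.44, 0, 0, 0],
  [0, 0, 0, 0, 0, 0],
])

```text
time: 39.22
tool_pos: [0.578, -0.3488, 0.0041]
tcp_rot: [-0.001, -0.014, 1.0, 0.001]
wrist_force: [0.4, -0.2, -0.2]
grip_width: 0.0634
grip_force: 0.0
```

jog_arm([
  [0, 0, 0, 0, 0, 0],
  [0, 0, 0, 0, 0, 0],
  [0, 0, 0, 0, 0, 0],
  [0, 0, 0, 0, 0, 0],
], jaw=-1)

```text
time: 39.72
tool_pos: [0.5798, -0.3504, 0.0073]
tcp_rot: [0.001, -0.014, 1.0, -0.001]
wrist_force: [-0.3, -1.0, 4.9]
grip_width: 0.0304
grip_force: 59.6
```

jog_arm([
  [0, 0, -0.2, 0, 0, 0],
  [0, 0, -0.5, 0, 0, 0],
  [0, 0, -1, 0, 0, 0],
  [0, 0, -1, 0, 0, 0],
  [0, 0, -1, 0, 0, 0],
  [0, 0, -0.5, 0, 0, 0],
  [0, 0, 0, 0, 0, 0],
])

```text
time: 40.6
tool_pos: [0.5794, -0.35, 0.112]
tcp_rot: [0.001, -0.014, 1.0, -0.001]
wrist_force: [-0.4, -0.1, -0.3]
grip_width: 0.0306
grip_force: 59.3
```

```bash
python3 -c "
from h import *
st(); s=optics.get_image('side');cv2.imwrite('pics/b1.png',cv2.resize(s['frame'][180:330,270:430,::-1],None,fx=4,fy=4))
plan([.533,.205,.11],1.639,28)"
```

```text
t 40.6 [ 0.5794 -0.35    0.112 ] yaw -3.113 F [-0.45 -0.06 -0.28] w 0.0306 g 59.3
[[0.04,0.79,0,0,0,0.55],[0.09,0.79,0,0,0,0.55],[0.13,0.78,0,0,0,0.55],[0.17,0.78,0,0,0,0.55],[0.22,0.77,0,0,0,0.55],[0.26,0.75,0,0,0,0.55],[0.3,0.74,0,0,0,0.55],[0.34,0.72,0,0,0,0.55]]
[[0.38,0.7,0,0,0,0.55],[0.41,0.68,0,0,0,0.55],[0.45,0.65,0,0,0,0.55],[0.49,0.63,0,0,0,0.55],[0.52,0.6,0,0,0,0.55],[0.55,0.57,0,0,0,0.55],[0.58,0.54,0,0,0,0.55],[0.61,0.51,0,0,0,0.55]]
[[0.64,0.47,0,0,0,0.55],[0.66,0.44,0,0,0,0.55],[0.69,0.4,0,0,0,0.55],[0.71,0.36,0,0,0,0.55],[0.73,0.32,0,0,0,0.55],[0.74,0.28,0,0,0,0.55],[0.76,0.24,0,0,0,0.55],[0.77,0.2,0,0,0,0.55]]
[[0.78,0.16,0,0,0,0.55],[0.79,0.11,0.01,0,0,0.55],[0.79,0.07,0,0,0,0.55],[0.79,0.03,0.01,0,0,0.55]]
end [0.5331 0.205  0.11  ] 1.63 max 0.79
```

View pics/b1.png

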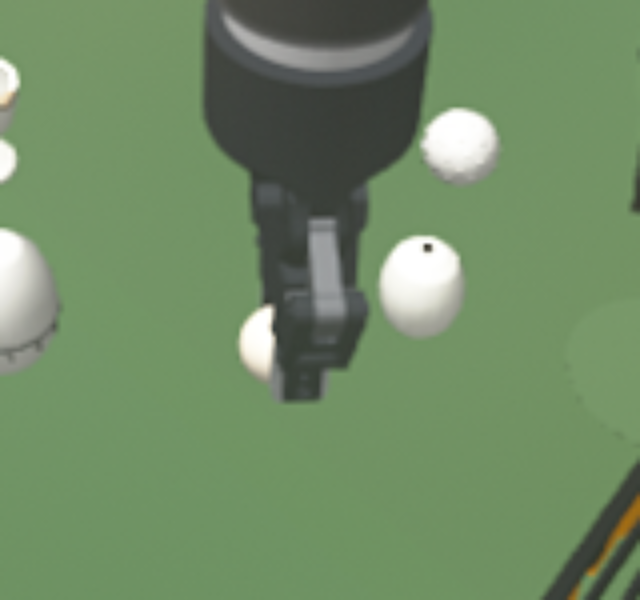

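The bantam is held at (262,345), a little off-centre but steady.

jog_arm([
  [0.04, 0.79, 0, 0, 0, 0.55],
  [0.09, 0.79, 0, 0, 0, 0.55],
  [0.13, 0.78, 0, 0, 0, 0.55],
  [0.17, 0.78, 0, 0, 0, 0.55],
  [0.22, 0.77, 0, 0, 0, 0.55],
  [0.26, 0.75, 0, 0, 0, 0.55],
  [0.3, 0.74, 0, 0, 0, 0.55],
  [0.34, 0.72, 0, 0, 0, 0.55],
])

```text
time: 41.65
tool_pos: [0.5642, -0.1898, 0.1084]
tcp_rot: [-0.002, 0.205, 0.979, 0.0]
wrist_force: [0.5, -0.4, -0.9]
grip_width: 0.0302
grip_force: 59.4
```

jog_arm([
  [0.38, 0.7, 0, 0, 0, 0.55],
  [0.41, 0.68, 0, 0, 0, 0.55],
  [0.45, 0.65, 0, 0, 0, 0.55],
  [0.49, 0.63, 0, 0, 0, 0.55],
  [0.52, 0.6, 0, 0, 0, 0.55],
  [0.55, 0.57, 0, 0, 0, 0.55],
  [0.58, 0.54, 0, 0, 0, 0.55],
  [0.61, 0.51, 0, 0, 0, 0.55],
])

```text
time: 42.65
tool_pos: [0.5512, -0.0318, 0.1085]
tcp_rot: [-0.002, 0.414, 0.91, -0.0]
wrist_force: [-0.7, 0.1, -1.8]
grip_width: 0.0307
grip_force: 59.4
```

jog_arm([
  [0.64, 0.47, 0, 0, 0, 0.55],
  [0.66, 0.44, 0, 0, 0, 0.55],
  [0.69, 0.4, 0, 0, 0, 0.55],
  [0.71, 0.36, 0, 0, 0, 0.55],
  [0.73, 0.32, 0, 0, 0, 0.55],
  [0.74, 0.28, 0, 0, 0, 0.55],
  [0.76, 0.24, 0, 0, 0, 0.55],
  [0.77, 0.2, 0, 0, 0, 0.55],
])

```text
time: 43.65
tool_pos: [0.5381, 0.1263, 0.1086]
tcp_rot: [-0.001, 0.603, 0.798, -0.001]
wrist_force: [-0.0, 0.3, -0.1]
grip_width: 0.0304
grip_force: 59.4
```

jog_arm([
  [0.78, 0.16, 0, 0, 0, 0.55],
  [0.79, 0.11, 0, 0, 0, 0.55],
  [0.79, 0.07, 0, 0, 0, 0.55],
  [0.5, 0.03, 0, 0, 0, 0.46],
  [0, 0, 0, 0, 0, 0],
])

```text
time: 44.28
tool_pos: [0.5327, 0.1982, 0.1088]
tcp_rot: [-0.001, 0.682, 0.731, -0.001]
wrist_force: [-0.5, 0.3, -0.8]
grip_width: 0.0301
grip_force: 59.4
```

```bash
python3 -c "
from h import *
st()
plan([.533,.205,.033],1.639,6)"
```

```text
t 44.27 [0.5327 0.1982 0.1088] yaw 1.641 F [-0.53  0.33 -0.75] w 0.0301 g 59.4
[[0.05,0.01,0.51,0,0,0.0],[0.04,0,0.5,0,0,0.0],[0.05,0.01,0.51,0,0,0.0],[0.04,0,0.5,0,0,0.0],[0.05,0.01,0.51,0,0,0.0],[0.04,0,0.5,0,0,0.0]]
end [0.533 0.205 0.033] 1.641 max 0.51
```

jog_arm([
  [0, 0.02, 0.3, 0, 0, 0],
  [0, 0.02, 0.6, 0, 0, 0],
  [0, 0, 0.8, 0, 0, 0],
  [0, 0, 0.7, 0, 0, 0],
  [0, 0, 0.4, 0, 0, 0],
  [0, 0, 0.16, 0, 0, 0],
  [0, 0, 0, 0, 0, 0],
])

```text
time: 45.15
tool_pos: [0.535, 0.1979, 0.0366]
tcp_rot: [0.0, 0.683, 0.731, 0.0]
wrist_force: [0.7, -0.4, -0.1]
grip_width: 0.0302
grip_force: 59.4
```

jog_arm([
  [0, 0, 0.08, 0, 0, 0],
  [0, 0, 0.06, 0, 0, 0],
  [0, 0, 0, 0, 0, 0],
])

```text
time: 45.52
tool_pos: [0.535, 0.1979, 0.0332]
tcp_rot: [0.0, 0.683, 0.731, 0.0]
wrist_force: [-0.8, 0.5, -1.2]
grip_width: 0.03
grip_force: 59.4
```

jog_arm([
  [0, 0, 0.05, 0, 0, 0],
  [0, 0, 0, 0, 0, 0],
])

```text
time: 45.78
tool_pos: [0.5348, 0.1978, 0.0317]
tcp_rot: [-0.0, 0.683, 0.731, -0.0]
wrist_force: [-0.0, 0.2, -0.7]
grip_width: 0.0302
grip_force: 59.4
```

jog_arm([
  [0, -0.02, 0.08, 0, 0, 0],
  [0, 0, 0, 0, 0, 0],
])

```text
time: 46.02
tool_pos: [0.5341, 0.1978, 0.0295]
tcp_rot: [-0.0, 0.683, 0.731, -0.0]
wrist_force: [0.5, 0.6, -0.6]
grip_width: 0.0304
grip_force: 59.4
```

jog_arm([
  [0, 0, 0.05, 0, 0, 0],
  [0, 0, 0, 0, 0, 0],
])

```text
time: 46.28
tool_pos: [0.5343, 0.1978, 0.0284]
tcp_rot: [-0.0, 0.683, 0.731, -0.0]
wrist_force: [-0.5, 0.5, -0.5]
grip_width: 0.0304
grip_force: 59.4
```

jog_arm([
  [0, 0, 0.04, 0, 0, 0],
  [0, 0, 0, 0, 0, 0],
])

```text
time: 46.52
tool_pos: [0.5346, 0.1978, 0.028]
tcp_rot: [0.0, 0.683, 0.731, 0.0]
wrist_force: [-1.5, -0.3, 1.8]
grip_width: 0.03
grip_force: 59.6
```

jog_arm([
  [0, 0.01, 0.04, 0, 0, 0],
  [0, 0, 0, 0, 0, 0],
])

```text
time: 46.78
tool_pos: [0.5347, 0.1979, 0.0277]
tcp_rot: [0.0, 0.683, 0.731, 0.0]
wrist_force: [-3.1, -0.2, 5.6]
grip_width: 0.0302
grip_force: 60.0
```

```bash
python3 -c "
from h import *
st(); s=optics.get_image('side');cv2.imwrite('pics/b2.png',cv2.resize(s['frame'][90:180,240:360,::-1],None,fx=6,fy=6))"
```

```text
t 46.77 [0.5347 0.1979 0.0277] yaw 1.639 F [-3.12 -0.19  5.62] w 0.0302 g 60.0
```

View pics/b2.png

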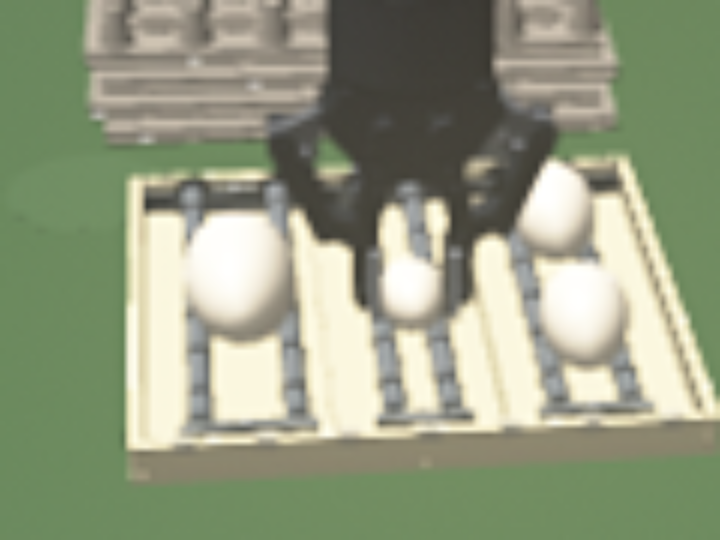

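Bantam at (411,290), down between the narrow rollers. There's a small side force, so I'll ease 1 mm toward -x before releasing.

jog_arm([
  [0, -0.03, 0, 0, 0, 0],
  [0, 0, 0, 0, 0, 0],
])

```text
time: 47.08
tool_pos: [0.5346, 0.1979, 0.0276]
tcp_rot: [0.001, 0.683, 0.731, 0.001]
wrist_force: [-1.9, 0.3, 5.9]
grip_width: 0.0303
grip_force: 59.9
```

It's held by both rollers, so I'll release.

jog_arm([
  [0, 0, 0, 0, 0, 0],
  [0, 0, 0, 0, 0, 0],
  [0, 0, 0, 0, 0, 0],
  [0, 0, -0.3, 0, 0, 0],
  [0, 0, -0.8, 0, 0, 0],
  [0, 0, -1, 0, 0, 0],
  [0, 0, -1, 0, 0, 0],
  [0, 0, -1, 0, 0, 0],
], jaw=0.1)

```text
time: 48.08
tool_pos: [0.5341, 0.1978, 0.1304]
tcp_rot: [0.0, 0.683, 0.731, 0.0]
wrist_force: [-0.4, 0.2, 0.8]
grip_width: 0.047
grip_force: 0.0
```

jog_arm([
  [0, 0, -1, 0, 0, 0],
  [0, 0, -1, 0, 0, 0],
  [0, 0, -1, 0, 0, 0],
  [0, 0, 0, 0, 0, 0],
  [0, 0, 0, 0, 0, 0],
])

```text
time: 48.7
tool_pos: [0.5337, 0.1977, 0.2033]
tcp_rot: [-0.0, 0.683, 0.731, -0.0]
wrist_force: [0.3, -0.5, -0.9]
grip_width: 0.0471
grip_force: 0.0
```

```bash
python3 -c "
from h import *
st(); s=optics.get_image('side');cv2.imwrite('pics/f.png',cv2.resize(s['frame'][90:290,200:420,::-1],None,fx=3,fy=3))"
```

```text
t 48.7 [0.5337 0.1977 0.2033] yaw 1.639 F [ 0.26 -0.48 -0.93] w 0.0471 g 0.0
```

View pics/f.png

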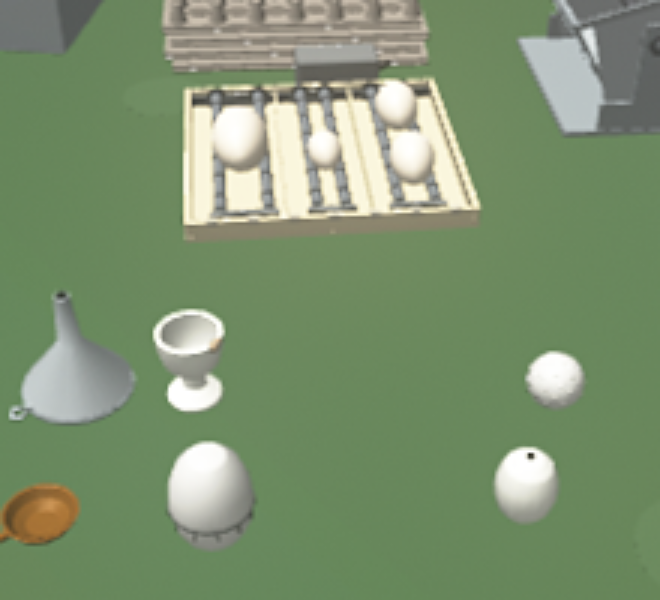

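All four eggs sit in their lanes: goose (239,138), bantam (323,148), hens (397,104) and (411,155). Timer, pottery egg and golf ball are where they started.

```bash
python3 -c "
from plant import close_job
print(close_job())"
```

```text
the job is handed in; nothing more can be done
None
```

All four eggs are on their sides in the right lanes (goose in the widest, both hen's eggs in the middle, bantam in the narrowest), the golf ball, pottery egg and timer were left standing, and the job was handed in at about 49 s; no verdict was returned.

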